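Load, pin and press a clamshell bonding jig

ROBOT

A 6-joint arm with a two-finger parallel gripper is mounted at the origin on the work surface. World frame = base frame: x ahead of the robot, y to its left, z up, the work surface at z = 0. Lengths are in m, angles in rad, forces in N, time in s.
With the tool pointing down it reaches from about 0.35 to 0.925 m from the base axis. Payload 6.4 kg.
Tool frame: the origin (TCP) lies at the centre of the arm's flange, where the gripper is bolted on; the fingertips stand 199 mm ahead of it and the grasp point (between the pads) lies 180 mm ahead of it; z points along the fingers, y is the line along which they close (so a half turn about z gives the same grasp; the last joint's range is limited). The gripper opens to 94 mm and grips with 3 to 60 N. Pads are 16 mm wide; open, the fingers measure 119 mm over their backs; the gripper's body (75 mm by 177 mm) begins 78 mm behind the grasp point.
Start: joints at [1.039, 0.245, 1.558, -0, 1.339, -0.174], TCP at [0.228, 0.609, 0.405] pointing down, gripper open.
Joint ranges: [-3.13, 3.13], [-1.02, 2.26], [0.13, 2.54], [-0.95, 4.09], [0.21, 2.88], [-2.74, 2.74]. Speed limits (rad/s): [2.57, 2.57, 3.14, 3.14, 3.14, 3.14].

INTERFACE

Orientations are given as a rotation vector (axis times angle).
In Python, from bench import r, optics, hand_in, boxes_of gives the robot as it stands.
- The arm moves only by the tool play_rows, never from a script. Its argument "series" is a list of rows, each an object of numbers: "jaw": the opening, from -1 (shut) to 1 (fully open); "x", "y", "z": the shift along the tool's x, y, z scaled (see below); "turn": the turn about the tool's z scaled (see below). A call has 1 to 10 rows; each row is the pose to reach, as a shift and turn from the pose commanded when the call began, along the tool's axes at that moment; what a row does not reach only later rows make up. The controller multiplies each number of a shift by 800 mm and each number of a turn by 120 degrees. A row lasts 1/12 s, in which the tool goes at most 41.7 mm and 7.16 degrees, less where a joint would pass 70% of its speed; a pose out of reach is approached as far as the arm can. A call with a number of a shift or a turn outside -1 to 1 is refused whole. A call with a gripper value outside its range is refused whole. The fingers move at their own pace and stop on an object; the grip force is fixed at half the most. Time passes only in rows, so rows that repeat a pose let the fingers close. It gives the time, the measured TCP pose, the force, the opening and the grip force at its end, in the units of the state.
- r.observe(): the state, without advancing time (a new reading comes with each control period).
- optics.snapshot(name): name is "scene" or "top"; returns (picture, depth): 384x512x3 uint8, blue, green, red; 384x512 float32, m along the optical axis (not along the pixel's ray), 0 where there is no reading.
- optics.get_calibration(name): a dict with "camera_matrix" (3x3 intrinsics, pixels), "world_from_camera" (4x4, takes a point from camera to world coordinates). Camera axes: x right, y down, z forward; pixel columns grow to the right and rows downward; lengths in m; the calibration is good to about 2 mm. A picture is of the moment at which its call begins. get_calibration takes no time and is no camera call.
- hand_in(): hands the job in; it is judged then, once.
Trained networks look in the newest picture that a camera, given by its name, has taken for a name from the list of things; names that differ only in an ending like _2 or _b are one class to them, and where a whole thing is asked for, a point or a joint stands for the part that bears it (a point fixed in the world has none). Each returns a list of dicts, best first, with "confidence" (0 to 1); they miss things now and then, are a little off and sometimes report something else, mostly with a low value. They report only what shows in the picture. A call takes as long as a camera call.
- boxes_of(target, camera): "bbox" ([centre column, centre row, width, height] in pixels, round what is visible of it).
The state is a dict: "time_s": time; "joints": joint angles; "joint_velocities": joint speeds; "joint_torque": joint torques, N m; "tcp_pos": TCP position; "tool_rot": TCP orientation; "force": force on the tool from outside, world axes, zero at the start; "ft_torque": the same for the moment, N m; "finger_gap": opening from 0.0 (shut) to 1.0 (fully open); "finger_force": force on a finger pad.
Only numpy, scipy, OpenCV 4.12 (cv2) and the standard library are available. Lean on these libraries where they do the work, as an engineer would, in place of code of your own. Each camera call takes 0.05 s, during which the arm holds its last target. There are 200 camera calls.

TASK

Load the open clamshell jig for a bonding job: set the bare aluminium disc centred on the jig's brass anvil, then the red facing disc centred on top of it, and swing the green lid down over the stack. Take the yellow-headed pin from its wooden holder, push it down through the hole in the lid into the hole of the post below until its head sits on the lid, and finish while still holding the jig pressed fully shut against its spring: do not let go at the end. Leave the spray can, the wooden off-cut and the screwdriver where they are.

Things in the scene. Friction and masses are not known exactly. Their poses are not given: they have to be found in the camera images.
- jig: Fixed clamshell jig on a pale wooden slab (235 x 130 x 22 mm) with a dark steel base plate. Origin: centre of the slab's underside, straight below the stack axis. Its +x points to the hinge end, -x to the blue post (26 x 40 mm, at x = -65 mm) with the pin hole; y runs along the hinge axle, z up.
- anvil_top (a point): Centre of the top of the round brass anvil (60 mm diameter) on which the discs are stacked, 46 mm above the bench. The anvil is sprung: it starts to sink at about 10 N and gives up to 6 mm; setting the discs down lightly does not move it.
- hinge (a point): Middle of the hinge axle, 83.5 mm above the bench, 75 mm from the stack axis towards jig +x; the lid turns about jig y through it. A blue cheek stands at either end of the axle (x 65 to 91 mm, 28 to 40 mm off the middle, 94 mm high).
- lid (a joint): Lid angle, rad: 0 shut (level), grows as it opens, 1.57 upright, 1.9 leaning back at its stop. Stiff hinge (0.28 N m): it stays about where left; its free edge takes 1 to 4 N to swing. Swung down on both discs it rests ajar at 0.03 to 0.06; about 8 N down at the pin hole shuts it to 0, and it springs back to about 0.03 when let go.
- lid_edge (a point): Middle of the lid's free edge on its outer face (upper when shut). The green lid is a plate 10 mm thick, 50 mm wide, 5 to 155 mm from the axle, its mid-plane through the axle, 250 g; under it a steel pad (32 mm wide, 8 mm thick) meets the stack. Axes: -x from axle to free edge, z out of the outer face.
- lid_hole (a point): Centre of the pin hole (13 mm diameter, through) on the lid's outer face, 140 mm from the axle. With the lid shut it is 88.5 mm above the bench, straight above the post hole.
- post_hole (a point): Centre of the mouth of the vertical pin hole (12.5 mm diameter, 45 mm deep) in the top of the blue post, 77.5 mm above the bench; z up.
- carrier: Bare aluminium disc, 52 mm diameter, 14 mm thick, about 60 g, lying flat on the bench. Origin: centre of its underside.
- facing: Red disc, 52 mm diameter, 14 mm thick, about 35 g, lying flat on the bench. Origin: centre of its underside.
- rack: Fixed wooden pin holder, 56 x 56 x 32 mm, with a central vertical 12 mm hole right through. Origin: centre of its underside.
- pin: Pin standing upright in the wooden holder, its tip on the bench: steel shank 10 mm diameter, 42 mm long with a tapered tip, under a round yellow head 22 mm diameter, 30 mm tall (head from 42 to 72 mm above the tip). About 60 g. Origin: centre of the tip; z up along the pin.
- pin_tip (a point): Centre of the lower tip of the pin. Pin fully home in the shut jig: 31 mm below the mouth of the post hole.
- can: Bystander: upright spray can, 64 mm diameter, 150 mm tall. Origin: centre of its underside.
- offcut: Bystander: pale wooden off-cut, 100 x 55 x 45 mm. Origin: centre of its underside.
- driver: Bystander: screwdriver lying on the bench beyond the jig. Origin: under its middle.

How it is judged:
On the way, in this order (a step that is already met when the one before it is completed fails the run):
1. the aluminium disc lies centred on the anvil, released (horizontal distance between carrier and anvil_top below 0.007 m and distance between carrier and anvil_top below 0.008 m and angle between carrier's own z axis and vertical below 0.08 rad and contact force between the fingers and carrier below 0.1 N), for 0.2 s.
2. the red disc lies centred on the aluminium disc, released (horizontal distance between facing and carrier below 0.007 m and horizontal distance between facing and anvil_top below 0.009 m and z of facing in the frame of anvil_top between 0.011 and 0.017 m and angle between facing's own z axis and vertical below 0.08 rad and contact force between the fingers and facing below 0.1 N), for 0.2 s.
3. the lid is swung down on the stack (value of joint lid below 0.1 rad), for 0.1 s.
4. the pin has passed through the lid into the post (value of joint lid below 0.1 rad and horizontal distance between pin_tip and post_hole below 0.005 m and z of pin_tip in the frame of post_hole below -0.01 m), for 0.1 s.
At the end, for the whole second after the job is handed in: Robot pressing (over 2 N) on the pin or lid; lid within 0.015 rad of shut; pin upright within 0.12 rad, within 5 mm of the post hole's axis, tip 28 mm or more below its mouth; aluminium disc on the anvil and red disc on it, each centred within 8 mm (value of joint lid below 0.015 rad and horizontal distance between pin_tip and post_hole below 0.005 m and z of pin_tip in the frame of post_hole below -0.028 m and angle between pin's own z axis and vertical below 0.12 rad and horizontal distance between carrier and anvil_top below 0.008 m and z of carrier in the frame of anvil_top between -0.003 and 0.003 m and horizontal distance between facing and carrier below 0.008 m and z of facing in the frame of anvil_top between 0.011 and 0.017 m and (contact force between any of the fingers, the arm and pin above 2 N or contact force between any of the fingers, the arm and jig above 2 N)); the arm keeps its last pose, push and grip.
It fails at once if a bystander is shifted by more than 30 mm (distance of any of can, offcut, driver from where it was at the start of the episode above 0.03 m).
It also fails if it takes over 72 s, if anything falls off the work surface, if the arm or the gripper's body presses on something with over 40 N, if the wrist force passes 120 N, or if a joint passes its speed limit or range.

## Working session

There is one attempt and no reset: what is moved stays moved. The work goes in short steps, Python scripts to look and compute and a tool call to move; the robot and the scene stay as the last step left them, time stands still between calls to the robot, and variables do not carry over. Pictures are saved under pics/ and viewed, at most 10 in all, crops included, and the job is handed in when it is done.

Besides the shell and the picture viewer there is one more tool, called after "Emit:" as name(argument=value, ...) on one line, values as JSON. play_rows: Moves the arm, as the interface text tells. Its arguments: {"type":"object","properties":{"series":{"type":"array"}},"required":["series"]}

```bash
mkdir -p pics; ls
cat > h.py <<'E'
import numpy as np, cv2
from scipy.spatial.transform import Rotation as R
from bench import r, optics, hand_in, boxes_of
def cloud(n,d):
    c=optics.get_calibration(n);K=np.array(c["camera_matrix"]);T=np.array(c["world_from_camera"])
    v,u=np.mgrid[:d.shape[0],:d.shape[1]]
    P=np.stack([(u-K[0,2])/K[0,0]*d,(v-K[1,2])/K[1,1]*d,d],-1)
    W=P@T[:3,:3].T+T[:3,3]; W[d==0]=np.nan
    return W
def state():
    s=r.observe();print("t",round(s["time_s"],2),"tcp",np.round(s["tcp_pos"],4),"rot",np.round(s["tool_rot"],3),"F",np.round(s["force"],1),"gap",round(s["finger_gap"],3),"ff",s["finger_force"]);return s
def shift(world_delta):
    s=r.observe();return R.from_rotvec(s["tool_rot"]).inv().apply(world_delta)/0.8
E
python3 - <<'E'
from h import *
s=state(); print(s["joints"]); print(R.from_rotvec(s["tool_rot"]).as_matrix().round(3))
for n in ("scene","top"):
    p,d=optics.snapshot(n); cv2.imwrite(f"pics/{n}0.png",p); np.save(f"{n}0.npy",d); W=cloud(n,d)
    for t in ("jig","lid","carrier","facing","rack","pin","can","offcut","driver"):
        for b in boxes_of(t,n)[:2]:
            c=b["bbox"]; print(n,t,round(b["confidence"],2),np.round(c).astype(int),W[int(c[1]),int(c[0])].round(3))
E
```

```text
pics
t 0.0 tcp [0.2275 0.6086 0.4035] rot [-5.590e-01 -3.091e+00  3.000e-03] F [ 0.8  0.3 -0.3] gap 1.001 ff 0.0
[ 1.03890377e+00  2.45809682e-01  1.55903134e+00 -5.02013745e-06
  1.33874030e+00 -1.74106303e-01]
[[-0.937  0.35  -0.001]
 [ 0.35   0.937 -0.002]
 [ 0.    -0.002 -1.   ]]
scene jig 0.88 [246 171  72 112] [0.45  0.142 0.019]
scene lid 0.58 [260 136  16  45] [0.501 0.148 0.176]
scene carrier 0.56 [159 245  19  19] [ 0.412 -0.244  0.015]
scene facing 0.87 [162 308  22  20] [ 0.545 -0.382  0.016]
scene rack 0.77 [215 263  30  22] [ 0.585 -0.216  0.033]
scene pin 0.65 [318 210  22  47] [0.733 0.105 0.027]
scene pin 0.44 [161 245  22  20] [ 0.418 -0.238  0.012]
scene can 0.72 [311 132  22  43] [0.581 0.351 0.099]
scene offcut 0.77 [263 138  26  20] [0.509 0.146 0.173]
scene driver 0.66 [315 213  25  45] [0.729 0.093 0.023]
top jig 0.7 [240 207  88  48] [0.512 0.091 0.046]
top lid 0.96 [208 210  18  25] [0.502 0.156 0.178]
top lid 0.44 [241 208  90  51] [0.51  0.085 0.046]
top carrier 0.67 [242 209  90  52] [0.504 0.082 0.045]
top carrier 0.61 [354 247  15  22] [ 0.407 -0.23   0.012]
top facing 0.87 [407 199  17  14] [ 0.541 -0.377  0.015]
top rack 0.9 [345 188  22  18] [ 0.569 -0.194  0.061]
top pin 0.44 [348 187   6   9] [ 0.571 -0.2    0.069]
top can 0.65 [128 180  39  24] [0.572 0.369 0.145]
top offcut 0.6 [159 241  26  41] [0.414 0.311 0.045]
top driver 0.95 [232 130  71  13] [0.732 0.117 0.024]
top driver 0.64 [346 185  10   8] [ 0.574 -0.197  0.071]
```

Run:
```python
import cv2,numpy as np
a=cv2.imread("pics/scene0.png");b=cv2.imread("pics/top0.png")
A=cv2.resize(a[90:340,130:350],None,fx=1.8,fy=1.8,interpolation=2)
B=cv2.resize(b[110:270,100:430],None,fx=2.4,fy=2.4,interpolation=2)
cv2.imwrite("pics/a.png",A);cv2.imwrite("pics/b.png",B)
```

```text
(no output)
```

View pics/a.png

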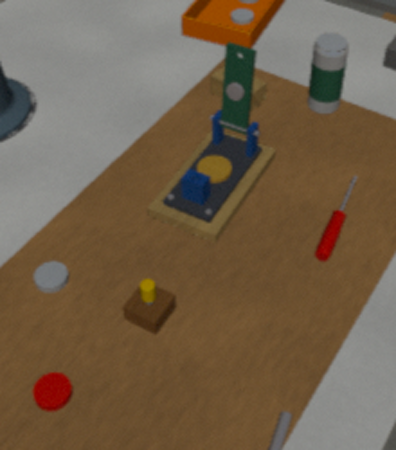

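View pics/b.png

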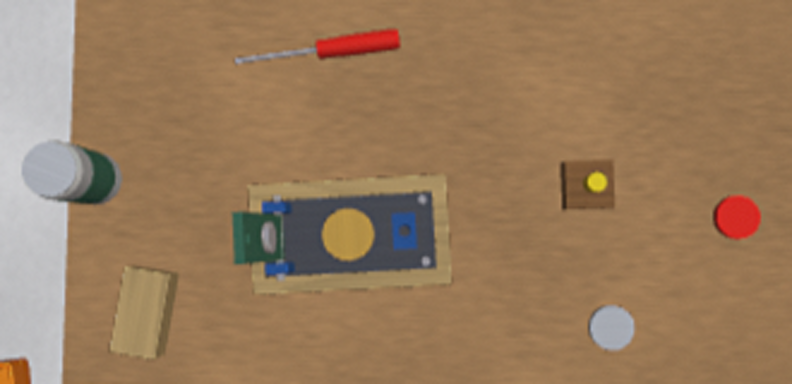

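The pictures show the open jig with its hinge towards +y and its post towards -y. In the top crop the anvil is at about (348,235) and the post hole at (405,230). The pin is at (597,182), the aluminium disc at (612,328) and the red disc at (738,217). Next I measure these positions.

```bash
cat >> h.py <<'E'
def feats(n,p,d):
    W=cloud(n,d); hsv=cv2.cvtColor(p,cv2.COLOR_BGR2HSV).astype(int); h,s,v=hsv[...,0],hsv[...,1],hsv[...,2]
    x,y,z=W[...,0],W[...,1],W[...,2]
    def near(cx,cy,rr): return np.hypot(x-cx,y-cy)<rr
    M={"carrier":near(.41,-.237,.05)&(z>.008)&(s<70),
       "facing":near(.543,-.38,.05)&(z>.008)&((h<6)|(h>174))&(s>150),
       "pinhead":near(.571,-.2,.05)&(z>.06)&(h>20)&(h<35)&(s>120),
       "rack":near(.571,-.19,.06)&(z>.022)&(z<.042),
       "anvil":near(.505,.085,.05)&(z>.035)&(h>12)&(h<28)&(s>100),
       "post":near(.51,.02,.04)&(z>.066)&(h>100)&(h<130),
       "slab":near(.51,.085,.16)&(z>.012)&(z<.034)&(h>8)&(h<30),
       "lid":near(.5,.16,.1)&(z>.1)}
    for k,m in M.items():
        m=m.astype(np.uint8); nc,l,st,_=cv2.connectedComponentsWithStats(m)
        if nc<2: print(n,k,"none"); continue
        mm=l==1+st[1:,4].argmax(); P=W[mm]
        (cx,cy),rad=cv2.minEnclosingCircle(P[:,:2].astype(np.float32)); rc=cv2.minAreaRect(P[:,:2].astype(np.float32))
        print(n,k,mm.sum(),"mean",P.mean(0).round(4),"circ",np.round([cx,cy,rad],4),"rect",np.round(rc[0],4),np.round(rc[1],3),round(rc[2],1),"z",np.percentile(P[:,2],[5,50,95]).round(3))
E
python3 - <<'E'
from h import *
for n in ("top","scene"):
    feats(n,cv2.imread(f"pics/{n}0.png"),np.load(f"{n}0.npy"))
    print(np.array(optics.get_calibration(n)["world_from_camera"]).round(3).tolist(), optics.get_calibration(n)["camera_matrix"][0][0])
E
```

```text
top carrier 271 mean [ 0.4073 -0.2337  0.0136] circ [ 0.4068 -0.2339  0.026 ] rect [ 0.4073 -0.2341] [0.051 0.05 ] 71.5 z [0.01  0.014 0.017]
top facing 267 mean [ 0.539  -0.3793  0.0136] circ [ 0.5394 -0.38    0.026 ] rect [ 0.5402 -0.38  ] [0.048 0.051] 1.3 z [0.01  0.014 0.017]
top pinhead 56 mean [ 0.5736 -0.2024  0.0708] circ [ 0.574  -0.2031  0.011 ] rect [ 0.5742 -0.2028] [0.019 0.02 ] 45.3 z [0.064 0.071 0.074]
top rack 359 mean [ 0.5736 -0.2016  0.0317] circ [ 0.5739 -0.2037  0.0385] rect [ 0.574  -0.2028] [0.056 0.057] 0.6 z [0.028 0.032 0.035]
top anvil 362 mean [0.5099 0.0756 0.0457] circ [0.5092 0.0761 0.0303] rect [0.5101 0.0757] [0.055 0.059] 1.1 z [0.043 0.046 0.049]
top post 126 mean [0.5155 0.011  0.0771] circ [0.5149 0.0107 0.0228] rect [0.5151 0.0111] [0.04  0.025] 5.8 z [0.075 0.077 0.08 ]
top slab 1470 mean [0.5116 0.0634 0.0223] circ [0.5112 0.0763 0.1321] rect [0.5104 0.076 ] [0.13  0.236] 4.2 z [0.019 0.022 0.03 ]
top lid 401 mean [0.5036 0.1574 0.1924] circ [0.5041 0.159  0.0266] rect [0.5039 0.1582] [0.05  0.027] 3.0 z [0.11  0.197 0.238]
[[0.02, -0.999, 0.
[... 651 characters left out ...]
58 0.059] 2.6 z [0.025 0.031 0.034]
scene anvil 213 mean [0.5107 0.0742 0.0448] circ [0.5116 0.0778 0.0338] rect [0.5088 0.0741] [0.056 0.062] 31.6 z [0.041 0.045 0.048]
scene post 120 mean [0.5142 0.0073 0.0747] circ [0.5138 0.0084 0.0223] rect [0.5138 0.0104] [0.041 0.03 ] 3.8 z [0.068 0.076 0.079]
scene slab 969 mean [0.5247 0.0415 0.0217] circ [0.5113 0.0745 0.1332] rect [0.5088 0.0744] [0.132 0.239] 4.3 z [0.015 0.022 0.029]
scene lid 666 mean [0.5049 0.1549 0.1748] circ [0.5029 0.158  0.0275] rect [0.5028 0.1566] [0.052 0.031] 2.1 z [0.108 0.175 0.236]
[[0.848, 0.376, -0.373, 0.983], [0.529, -0.593, 0.607, -0.673], [0.007, -0.712, -0.702, 0.897], [0.0, 0.0, 0.0, 1.0]] 394.7495768954048
```

```bash
cat >> h.py <<'E'
J=np.array([0.510,0.0757]); YAW=np.radians(4.2); JX=np.array([-np.sin(YAW),np.cos(YAW)])
def go(*pts,yaw=YAW):
    "tool-unit numbers for tcp targets, from the present pose"
    s=state(); M=R.from_rotvec(s["tool_rot"]); m=M.as_matrix(); yw=np.arctan2(m[1,1],m[0,1])
    print("turn",round(-np.degrees(yaw-yw)/120,4))
    for p in pts: print(np.round(p,4),"->",(M.inv().apply(np.array(p)-s["tcp_pos"])/0.8).round(4))
E
python3 - <<'E'
from h import *
go([.46,.2,.46],[.4065,-.235,.30])
E
```

```text
t 1.0 tcp [0.2276 0.6088 0.4047] rot [-0.559 -3.091  0.   ] F [ 0.5  0.3 -0.5] gap 1.002 ff 0.0
turn 0.5442
[0.46 0.2  0.46] -> [-0.4511 -0.377  -0.0692]
[ 0.4065 -0.235   0.3   ] -> [-0.5789 -0.9097  0.1308]
```

Emit:
play_rows(series=[{"jaw": 1,"x": -0.451,"y": -0.377,"z": -0.069,"turn": 0.544},{"jaw": 1,"x": -0.451,"y": -0.377,"z": -0.069,"turn": 0.544},{"jaw": 1,"x": -0.451,"y": -0.377,"z": -0.069,"turn": 0.544},{"jaw": 1,"x": -0.451,"y": -0.377,"z": -0.069,"turn": 0.544},{"jaw": 1,"x": -0.451,"y": -0.377,"z": -0.069,"turn": 0.544},{"jaw": 1,"x": -0.451,"y": -0.377,"z": -0.069,"turn": 0.544},{"jaw": 1,"x": -0.451,"y": -0.377,"z": -0.069,"turn": 0.544},{"jaw": 1,"x": -0.451,"y": -0.377,"z": -0.069,"turn": 0.544},{"jaw": 1,"x": -0.451,"y": -0.377,"z": -0.069,"turn": 0.544},{"jaw": 1,"x": -0.451,"y": -0.377,"z": -0.069,"turn": 0.544}])

```text
time_s: 1.83
tcp_pos: [0.4325, 0.2472, 0.4538]
tool_rot: [2.143, 2.297, 0.001]
force: [1.6, 0.4, -0.6]
finger_gap: 1.005
finger_force: 0.0
```

Run:
```python
from h import *
go([.4065,-.235,.35])
```

```text
t 1.83 tcp [0.4325 0.2472 0.4538] rot [2.143e+00 2.297e+00 1.000e-03] F [ 1.6  0.4 -0.6] gap 1.005 ff 0.0
turn -0.0019
[ 0.4065 -0.235   0.35  ] -> [-0.599  -0.0743  0.1296]
```

Emit:
play_rows(series=[{"jaw": 1,"x": -0.6,"y": -0.074,"z": 0.13},{"jaw": 1,"x": -0.6,"y": -0.074,"z": 0.13},{"jaw": 1,"x": -0.6,"y": -0.074,"z": 0.13},{"jaw": 1,"x": -0.6,"y": -0.074,"z": 0.13},{"jaw": 1,"x": -0.6,"y": -0.074,"z": 0.13},{"jaw": 1,"x": -0.6,"y": -0.074,"z": 0.13},{"jaw": 1,"x": -0.6,"y": -0.074,"z": 0.13},{"jaw": 1,"x": -0.6,"y": -0.074,"z": 0.13},{"jaw": 1,"x": -0.6,"y": -0.074,"z": 0.13},{"jaw": 1,"x": -0.6,"y": -0.074,"z": 0.13}])

```text
$.series[0]: bad value
```

Emit:
play_rows(series=[{"jaw": 1,"x": -0.12,"y": -0.015,"z": 0.026},{"jaw": 1,"x": -0.12,"y": -0.015,"z": 0.026},{"jaw": 1,"x": -0.12,"y": -0.015,"z": 0.026},{"jaw": 1,"x": -0.12,"y": -0.015,"z": 0.026}])

```text
$.series[0]: bad value
```

Run:
```python
from h import *
go([.4065,-.235,.205])
```

```text
t 1.83 tcp [0.4325 0.2472 0.4538] rot [2.143e+00 2.297e+00 1.000e-03] F [ 1.6  0.4 -0.6] gap 1.005 ff 0.0
turn -0.0019
[ 0.4065 -0.235   0.205 ] -> [-0.5991 -0.0745  0.3108]
```

Emit:
play_rows(series=[{"jaw": 1,"x": -0.6,"y": -0.074,"z": 0.13,"turn": 0},{"jaw": 1,"x": -0.6,"y": -0.074,"z": 0.13,"turn": 0},{"jaw": 1,"x": -0.6,"y": -0.074,"z": 0.13,"turn": 0},{"jaw": 1,"x": -0.6,"y": -0.074,"z": 0.13,"turn": 0},{"jaw": 1,"x": -0.6,"y": -0.074,"z": 0.13,"turn": 0},{"jaw": 1,"x": -0.6,"y": -0.074,"z": 0.13,"turn": 0},{"jaw": 1,"x": -0.6,"y": -0.074,"z": 0.13,"turn": 0},{"jaw": 1,"x": -0.6,"y": -0.074,"z": 0.13,"turn": 0},{"jaw": 1,"x": -0.6,"y": -0.074,"z": 0.13,"turn": 0},{"jaw": 1,"x": -0.6,"y": -0.074,"z": 0.13,"turn": 0}])

```text
time_s: 2.67
tcp_pos: [0.4114, -0.1598, 0.3657]
tool_rot: [2.138, 2.3, 0.0]
force: [0.4, -0.0, 0.5]
finger_gap: 0.999
finger_force: 0.0
```

Run:
```python
from h import *
go([.4065,-.235,.35],[.4065,-.235,.205])
```

```text
t 2.67 tcp [ 0.4114 -0.1598  0.3657] rot [2.138 2.3   0.   ] F [ 0.4 -0.   0.5] gap 0.999 ff 0.0
turn -0.0001
[ 0.4065 -0.235   0.35  ] -> [-0.0933 -0.013   0.0197]
[ 0.4065 -0.235   0.205 ] -> [-0.0931 -0.0132  0.2009]
```

Emit:
play_rows(series=[{"jaw": 1,"x": -0.093,"y": -0.013,"z": 0.02,"turn": 0},{"jaw": 1,"x": -0.093,"y": -0.013,"z": 0.02,"turn": 0},{"jaw": 1,"x": -0.093,"y": -0.013,"z": 0.1,"turn": 0},{"jaw": 1,"x": -0.093,"y": -0.013,"z": 0.14,"turn": 0},{"jaw": 1,"x": -0.093,"y": -0.013,"z": 0.14,"turn": 0},{"jaw": 1,"x": -0.093,"y": -0.013,"z": 0.14,"turn": 0},{"jaw": 1,"x": -0.093,"y": -0.013,"z": 0.14,"turn": 0}])

```text
time_s: 3.25
tcp_pos: [0.4072, -0.2328, 0.2535]
tool_rot: [-2.138, -2.301, -0.0]
force: [0.3, -0.0, 0.2]
finger_gap: 1.001
finger_force: 0.0
```

Run:
```python
from h import *
go([.4065,-.235,.203])
```

```text
t 3.25 tcp [ 0.4072 -0.2328  0.2535] rot [-2.138 -2.301 -0.   ] F [ 0.3 -0.   0.2] gap 1.001 ff 0.0
turn 0.0001
[ 0.4065 -0.235   0.203 ] -> [-0.0027 -0.001   0.0631]
```

Emit:
play_rows(series=[{"jaw": 1,"x": -0.0027,"y": 0,"z": 0.063,"turn": 0},{"jaw": 1,"x": -0.0027,"y": 0,"z": 0.063,"turn": 0},{"jaw": 1,"x": -0.0027,"y": 0,"z": 0.063,"turn": 0},{"jaw": 0,"x": -0.0027,"y": 0,"z": 0.063,"turn": 0},{"jaw": -1,"x": -0.0027,"y": 0,"z": 0.063,"turn": 0},{"jaw": -1,"x": -0.0027,"y": 0,"z": 0.063,"turn": 0},{"jaw": -1,"x": -0.0027,"y": 0,"z": 0.063,"turn": 0},{"jaw": -1,"x": -0.0027,"y": 0,"z": 0.063,"turn": 0}])

```text
time_s: 3.92
tcp_pos: [0.4077, -0.2352, 0.2043]
tool_rot: [2.137, 2.3, -0.0]
force: [0.4, -0.5, 0.1]
finger_gap: 0.681
finger_force: 0.0
```

Run:
```python
from h import *
go([.4065,-.235,.30],[.5098,.0752,.3])
```

```text
t 3.92 tcp [ 0.4077 -0.2352  0.2043] rot [ 2.137  2.3   -0.   ] F [ 0.4 -0.5  0.1] gap 0.681 ff 0.0
turn 0.0002
[ 0.4065 -0.235   0.3   ] -> [ 1.000e-04 -1.300e-03 -1.197e-01]
[0.5098 0.0752 0.3   ] -> [ 0.3773  0.156  -0.12  ]
```

Emit:
play_rows(series=[{"jaw": -1,"x": 0,"y": 0,"z": 0,"turn": 0},{"jaw": -1,"x": 0,"y": 0,"z": 0,"turn": 0},{"jaw": -1,"x": 0,"y": 0,"z": 0,"turn": 0},{"jaw": -1,"x": 0,"y": 0,"z": 0,"turn": 0},{"jaw": -1,"x": 0,"y": 0,"z": 0,"turn": 0},{"jaw": -1,"x": 0,"y": 0,"z": -0.03,"turn": 0},{"jaw": -1,"x": 0,"y": 0,"z": -0.12,"turn": 0},{"jaw": -1,"x": 0,"y": 0,"z": -0.12,"turn": 0},{"jaw": -1,"x": 0,"y": 0,"z": -0.12,"turn": 0}])

```text
time_s: 4.67
tcp_pos: [0.409, -0.2363, 0.3054]
tool_rot: [2.13, 2.293, 0.0]
force: [0.1, -0.5, -0.0]
finger_gap: 0.547
finger_force: 30.0
```

Run:
```python
from h import *
go([.5098,.0752,.3],[.5098,.0752,.26])
```

```text
t 4.67 tcp [ 0.409  -0.2363  0.3054] rot [2.13  2.293 0.   ] F [ 0.1 -0.5 -0. ] gap 0.547 ff 29.999738037586212
turn 0.0002
[0.5098 0.0752 0.3   ] -> [0.3791 0.1542 0.0047]
[0.5098 0.0752 0.26  ] -> [0.3796 0.1538 0.0547]
```

Emit:
play_rows(series=[{"jaw": -1,"x": 0.379,"y": 0.154,"z": 0.005,"turn": 0},{"jaw": -1,"x": 0.379,"y": 0.154,"z": 0.005,"turn": 0},{"jaw": -1,"x": 0.379,"y": 0.154,"z": 0.005,"turn": 0},{"jaw": -1,"x": 0.379,"y": 0.154,"z": 0.005,"turn": 0},{"jaw": -1,"x": 0.379,"y": 0.154,"z": 0.005,"turn": 0},{"jaw": -1,"x": 0.379,"y": 0.154,"z": 0.005,"turn": 0},{"jaw": -1,"x": 0.379,"y": 0.154,"z": 0.005,"turn": 0},{"jaw": -1,"x": 0.379,"y": 0.154,"z": 0.005,"turn": 0},{"jaw": -1,"x": 0.379,"y": 0.154,"z": 0.005,"turn": 0},{"jaw": -1,"x": 0.379,"y": 0.154,"z": 0.005,"turn": 0}])

```text
time_s: 5.5
tcp_pos: [0.5077, 0.078, 0.294]
tool_rot: [-2.133, -2.305, 0.002]
force: [-0.9, -0.3, -1.0]
finger_gap: 0.544
finger_force: 30.0
```

Run:
```python
from h import *
go([.5098,.0752,.255])
p,d=optics.snapshot("scene"); cv2.imwrite("pics/c.png",cv2.resize(p[60:260,150:370],None,fx=3,fy=3))
```

```text
t 5.5 tcp [0.5077 0.078  0.294 ] rot [-2.133e+00 -2.305e+00  2.000e-03] F [-0.9 -0.3 -1. ] gap 0.544 ff 29.999723732471466
turn 0.0018
[0.5098 0.0752 0.255 ] -> [-0.0037  0.0024  0.0488]
```

View pics/c.png

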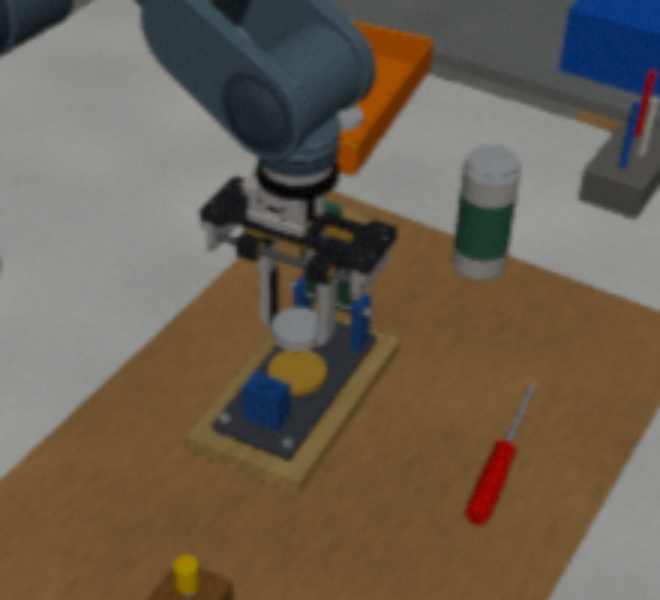

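The scene crop shows the disc held level at about (298,328), right above the anvil at (298,370), and the gripper body clears the lid. Now I lower it.

Emit:
play_rows(series=[{"jaw": -1,"x": -0.003,"y": 0.002,"z": 0.02,"turn": 0},{"jaw": -1,"x": -0.003,"y": 0.002,"z": 0.04,"turn": 0},{"jaw": -1,"x": -0.003,"y": 0.002,"z": 0.045,"turn": 0},{"jaw": -1,"x": -0.003,"y": 0.002,"z": 0.045,"turn": 0},{"jaw": -1,"x": -0.003,"y": 0.002,"z": 0.045,"turn": 0},{"jaw": -1,"x": -0.003,"y": 0.002,"z": 0.045,"turn": 0}])

```text
time_s: 6.05
tcp_pos: [0.51, 0.0736, 0.26]
tool_rot: [2.139, 2.3, 0.001]
force: [0.2, -0.4, -1.8]
finger_gap: 0.545
finger_force: 30.0
```

Run:
```python
from h import *
go([.5098,.0752,.2505])
p,d=optics.snapshot("top"); cv2.imwrite("pics/top1.png",p);np.save("top1.npy",d)
p,d=optics.snapshot("scene"); cv2.imwrite("pics/s1.png",p);W=cloud("scene",d)
m=(np.hypot(W[...,0]-.51,W[...,1]-.075)<.04)&(W[...,2]<.085)&(W[...,2]>.05)&(cv2.cvtColor(p,cv2.COLOR_BGR2HSV)[...,1]<70)
print(m.sum(),W[m].mean(0),np.percentile(W[m][:,2],[5,50,95]))
```

```text
t 6.05 tcp [0.51   0.0736 0.26  ] rot [2.139e+00 2.300e+00 1.000e-03] F [ 0.2 -0.4 -1.8] gap 0.545 ff 29.999772012233734
turn -0.0003
[0.5098 0.0752 0.2505] -> [ 0.002  -0.0001  0.0119]
230 [0.51041035 0.06819501 0.07030818] [0.06330875 0.07010321 0.08049139]
```

Emit:
play_rows(series=[{"jaw": -1,"x": 0.002,"y": 0,"z": 0.006,"turn": 0},{"jaw": -1,"x": 0.002,"y": 0,"z": 0.009,"turn": 0},{"jaw": -1,"x": 0.002,"y": 0,"z": 0.0115,"turn": 0},{"jaw": -1,"x": 0.002,"y": 0,"z": 0.0115,"turn": 0},{"jaw": -1,"x": 0.002,"y": 0,"z": 0.0115,"turn": 0}])

```text
time_s: 6.57
tcp_pos: [0.5116, 0.0754, 0.2542]
tool_rot: [2.134, 2.299, 0.005]
force: [-7.4, -5.7, 22.0]
finger_gap: 0.545
finger_force: 30.0
```

Emit:
play_rows(series=[{"jaw": 0.5,"x": 0,"y": 0,"z": 0,"turn": 0},{"jaw": 0.5,"x": 0,"y": 0,"z": 0,"turn": 0},{"jaw": 0.5,"x": 0,"y": 0,"z": 0,"turn": 0},{"jaw": 0.5,"x": 0,"y": 0,"z": 0,"turn": 0},{"jaw": 0.5,"x": 0,"y": 0,"z": -0.05,"turn": 0},{"jaw": 0.5,"x": 0,"y": 0,"z": -0.14,"turn": 0},{"jaw": 1,"x": 0,"y": 0,"z": -0.14,"turn": 0},{"jaw": 1,"x": -0.1,"y": 0,"z": -0.14,"turn": 0},{"jaw": 1,"x": -0.2,"y": 0,"z": -0.14,"turn": 0},{"jaw": 1,"x": -0.2,"y": 0,"z": -0.14,"turn": 0}])

```text
time_s: 7.4
tcp_pos: [0.5188, -0.0495, 0.3633]
tool_rot: [2.133, 2.303, 0.002]
force: [0.0, 0.3, -1.0]
finger_gap: 0.985
finger_force: 0.0
```

```bash
cat >> h.py <<'E'
def disc(n,red):
    p,d=optics.snapshot(n);W=cloud(n,d);hsv=cv2.cvtColor(p,cv2.COLOR_BGR2HSV).astype(int)
    c=((hsv[...,0]<6)|(hsv[...,0]>174))&(hsv[...,1]>150) if red else hsv[...,1]<70
    z0=.072 if red else .058
    m=(np.hypot(W[...,0]-.51,W[...,1]-.075)<.042)&(abs(W[...,2]-z0)<.007)&c
    P=W[m]; print(n,m.sum(),"mean",P.mean(0).round(4),"circ",np.round([*cv2.minEnclosingCircle(P[:,:2].astype(np.float32))[0]],4),"rng",P.min(0).round(3),P.max(0).round(3))
E
python3 - <<'E'
from h import *
disc("top",0);disc("scene",0)
go([.539,-.381,.36],[.539,-.381,.255])
E
```

```text
top 276 mean [0.5138 0.0757 0.0596] circ [0.5136 0.0756] rng [0.49  0.051 0.051] [0.537 0.101 0.065]
scene 134 mean [0.5188 0.0745 0.0588] circ [0.5136 0.074 ] rng [0.493 0.047 0.051] [0.54  0.1   0.064]
t 7.5 tcp [ 0.5191 -0.0529  0.3627] rot [ 2.143  2.294 -0.   ] F [-0.5  0.4 -0.7] gap 0.999 ff 0.0
turn -0.0027
[ 0.539 -0.381  0.36 ] -> [-0.4108 -0.003   0.0041]
[ 0.539 -0.381  0.255] -> [-0.4106 -0.0032  0.1353]
```

Emit:
play_rows(series=[{"jaw": 1,"x": -0.411,"y": -0.003,"z": 0.004,"turn": 0},{"jaw": 1,"x": -0.411,"y": -0.003,"z": 0.004,"turn": 0},{"jaw": 1,"x": -0.411,"y": -0.003,"z": 0.004,"turn": 0},{"jaw": 1,"x": -0.411,"y": -0.003,"z": 0.004,"turn": 0},{"jaw": 1,"x": -0.411,"y": -0.003,"z": 0.004,"turn": 0},{"jaw": 1,"x": -0.411,"y": -0.003,"z": 0.05,"turn": 0},{"jaw": 1,"x": -0.411,"y": -0.003,"z": 0.09,"turn": 0},{"jaw": 1,"x": -0.411,"y": -0.003,"z": 0.135,"turn": 0},{"jaw": 1,"x": -0.411,"y": -0.003,"z": 0.135,"turn": 0},{"jaw": 1,"x": -0.411,"y": -0.003,"z": 0.135,"turn": 0}])

```text
time_s: 8.33
tcp_pos: [0.5385, -0.3776, 0.2444]
tool_rot: [-2.132, -2.288, 0.0]
force: [-1.8, 0.5, -1.4]
finger_gap: 1.001
finger_force: 0.0
```

Emit:
play_rows(series=[{"jaw": 1,"x": 0,"y": 0,"z": 0,"turn": 0},{"jaw": 1,"x": 0,"y": 0,"z": 0,"turn": 0}])

```text
time_s: 8.5
tcp_pos: [0.5413, -0.376, 0.2552]
tool_rot: [2.136, 2.302, 0.001]
force: [-0.6, 0.2, 0.6]
finger_gap: 0.999
finger_force: 0.0
```

Run:
```python
from h import *
go([.538,-.381,.203])
```

```text
t 8.5 tcp [ 0.5413 -0.376   0.2552] rot [2.136e+00 2.302e+00 1.000e-03] F [-0.6  0.2  0.6] gap 0.999 ff 0.0
turn 0.0006
[ 0.538 -0.381  0.203] -> [-0.0059 -0.0047  0.0653]
```

Emit:
play_rows(series=[{"jaw": 1,"x": -0.006,"y": -0.004,"z": 0.025,"turn": 0},{"jaw": 1,"x": -0.006,"y": -0.004,"z": 0.05,"turn": 0},{"jaw": 0.4,"x": -0.006,"y": -0.004,"z": 0.0645,"turn": 0},{"jaw": 0.4,"x": -0.006,"y": -0.004,"z": 0.0645,"turn": 0},{"jaw": 0.4,"x": -0.006,"y": -0.004,"z": 0.0645,"turn": 0},{"jaw": 0.4,"x": -0.006,"y": -0.004,"z": 0.0645,"turn": 0}])

```text
time_s: 9.0
tcp_pos: [0.5386, -0.3818, 0.2047]
tool_rot: [2.135, 2.3, -0.0]
force: [0.4, -0.5, 1.0]
finger_gap: 0.75
finger_force: 0.0
```

Run:
```python
from h import *
go([.538,-.381,.203])
```

```text
t 9.0 tcp [ 0.5386 -0.3818  0.2047] rot [ 2.135  2.3   -0.   ] F [ 0.4 -0.5  1. ] gap 0.75 ff 0.0
turn 0.0006
[ 0.538 -0.381  0.203] -> [ 0.0011 -0.0007  0.0022]
```

Good. Now grip, wait, then lift gently.

Emit:
play_rows(series=[{"jaw": -1,"x": 0.001,"y": 0,"z": 0.001,"turn": 0},{"jaw": -1,"x": 0.001,"y": 0,"z": 0.001,"turn": 0},{"jaw": -1,"x": 0.001,"y": 0,"z": 0.001,"turn": 0},{"jaw": -1,"x": 0.001,"y": 0,"z": 0.001,"turn": 0},{"jaw": -1,"x": 0.001,"y": 0,"z": 0.001,"turn": 0},{"jaw": -1,"x": 0.001,"y": 0,"z": 0.001,"turn": 0},{"jaw": -1,"x": 0.001,"y": 0,"z": 0.001,"turn": 0},{"jaw": -1,"x": 0.001,"y": 0,"z": 0.001,"turn": 0}])

```text
time_s: 9.67
tcp_pos: [0.538, -0.3813, 0.2026]
tool_rot: [2.138, 2.301, 0.0]
force: [-0.4, 2.4, 5.7]
finger_gap: 0.543
finger_force: 30.0
```

Run:
```python
from h import *
go([.538,-.381,.303],[.510,.0755,.313])
```

```text
t 9.67 tcp [ 0.538  -0.3813  0.2026] rot [2.138 2.301 0.   ] F [-0.4  2.4  5.7] gap 0.543 ff 30.001550316810608
turn 0.0001
[ 0.538 -0.381  0.303] -> [ 4.000e-04  1.000e-04 -1.256e-01]
[0.51   0.0755 0.313 ] -> [ 0.572   0.0072 -0.1384]
```

Emit:
play_rows(series=[{"jaw": -1,"x": 0,"y": 0,"z": -0.02,"turn": 0},{"jaw": -1,"x": 0,"y": 0,"z": -0.06,"turn": 0},{"jaw": -1,"x": 0,"y": 0,"z": -0.11,"turn": 0},{"jaw": -1,"x": 0.05,"y": 0,"z": -0.138,"turn": 0},{"jaw": -1,"x": 0.1,"y": 0,"z": -0.138,"turn": 0},{"jaw": -1,"x": 0.15,"y": 0.002,"z": -0.138,"turn": 0},{"jaw": -1,"x": 0.2,"y": 0.003,"z": -0.138,"turn": 0},{"jaw": -1,"x": 0.25,"y": 0.004,"z": -0.138,"turn": 0},{"jaw": -1,"x": 0.3,"y": 0.004,"z": -0.138,"turn": 0},{"jaw": -1,"x": 0.35,"y": 0.005,"z": -0.138,"turn": 0}])

```text
time_s: 10.5
tcp_pos: [0.5203, -0.0998, 0.3127]
tool_rot: [2.138, 2.301, 0.0]
force: [0.1, 0.6, 0.0]
finger_gap: 0.544
finger_force: 30.0
```

Run:
```python
from h import *
go([.510,.0755,.313])
```

```text
t 10.5 tcp [ 0.5203 -0.0998  0.3127] rot [2.138 2.301 0.   ] F [0.1 0.6 0. ] gap 0.544 ff 29.998477399349213
turn -0.0001
[0.51   0.0755 0.313 ] -> [ 0.2195  0.0031 -0.0005]
```

Emit:
play_rows(series=[{"jaw": -1,"x": 0.05,"y": 0.001,"z": 0,"turn": 0},{"jaw": -1,"x": 0.1,"y": 0.001,"z": 0,"turn": 0},{"jaw": -1,"x": 0.15,"y": 0.002,"z": 0,"turn": 0},{"jaw": -1,"x": 0.19,"y": 0.003,"z": 0,"turn": 0},{"jaw": -1,"x": 0.21,"y": 0.003,"z": 0.02,"turn": 0},{"jaw": -1,"x": 0.22,"y": 0.003,"z": 0.04,"turn": 0},{"jaw": -1,"x": 0.22,"y": 0.003,"z": 0.05,"turn": 0},{"jaw": -1,"x": 0.22,"y": 0.003,"z": 0.05,"turn": 0},{"jaw": -1,"x": 0.22,"y": 0.003,"z": 0.05,"turn": 0},{"jaw": -1,"x": 0.22,"y": 0.003,"z": 0.05,"turn": 0}])

```text
time_s: 11.33
tcp_pos: [0.511, 0.0732, 0.273]
tool_rot: [2.139, 2.299, 0.001]
force: [0.1, 0.3, 0.1]
finger_gap: 0.54
finger_force: 30.0
```

Run:
```python
from h import *
go([.510,.0755,.2635])
```

```text
t 11.33 tcp [0.511  0.0732 0.273 ] rot [2.139e+00 2.299e+00 1.000e-03] F [0.1 0.3 0.1] gap 0.54 ff 29.99980330467224
turn -0.0004
[0.51   0.0755 0.2635] -> [ 0.0029 -0.0011  0.0119]
```

Emit:
play_rows(series=[{"jaw": -1,"x": 0.002,"y": -0.001,"z": 0.004,"turn": 0},{"jaw": -1,"x": 0.002,"y": -0.001,"z": 0.007,"turn": 0},{"jaw": -1,"x": 0.002,"y": -0.001,"z": 0.009,"turn": 0},{"jaw": -1,"x": 0.002,"y": -0.001,"z": 0.009,"turn": 0}])

```text
time_s: 11.67
tcp_pos: [0.5095, 0.0754, 0.2646]
tool_rot: [-2.138, -2.301, 0.001]
force: [0.3, 1.4, -0.5]
finger_gap: 0.542
finger_force: 30.0
```

Run:
```python
from h import *
go([.510,.0755,.2635])
```

```text
t 11.67 tcp [0.5095 0.0754 0.2646] rot [-2.138e+00 -2.301e+00  1.000e-03] F [ 0.3  1.4 -0.5] gap 0.542 ff 29.999924898147583
turn -0.0001
[0.51   0.0755 0.2635] -> [0.0001 0.0006 0.0013]
```

Emit:
play_rows(series=[{"jaw": -1,"x": 0,"y": 0,"z": 0.0015,"turn": 0},{"jaw": -1,"x": 0,"y": 0,"z": 0.0015,"turn": 0},{"jaw": -1,"x": 0,"y": 0,"z": 0.0015,"turn": 0}])

```text
time_s: 11.92
tcp_pos: [0.5096, 0.0756, 0.2636]
tool_rot: [-2.138, -2.302, 0.0]
force: [0.1, -0.8, -0.8]
finger_gap: 0.547
finger_force: 30.0
```

Emit:
play_rows(series=[{"jaw": 0.5,"x": 0,"y": 0,"z": 0,"turn": 0},{"jaw": 0.5,"x": 0,"y": 0,"z": 0,"turn": 0},{"jaw": 0.5,"x": 0,"y": 0,"z": 0,"turn": 0},{"jaw": 0.5,"x": 0,"y": 0,"z": 0,"turn": 0},{"jaw": 0.5,"x": 0,"y": 0,"z": 0,"turn": 0},{"jaw": 0.5,"x": 0,"y": 0,"z": -0.03,"turn": 0},{"jaw": 0.5,"x": 0,"y": 0,"z": -0.08,"turn": 0},{"jaw": 0,"x": 0,"y": 0,"z": -0.13,"turn": 0},{"jaw": 0,"x": -0.05,"y": 0,"z": -0.17,"turn": 0},{"jaw": 0,"x": -0.1,"y": 0,"z": -0.2,"turn": 0}])

```text
time_s: 12.75
tcp_pos: [0.5146, 0.0085, 0.4192]
tool_rot: [2.131, 2.303, 0.003]
force: [0.5, -0.4, 0.2]
finger_gap: 0.573
finger_force: 0.0
```

Emit:
play_rows(series=[{"jaw": -1,"x": -0.05,"y": 0.02,"z": 0,"turn": 0},{"jaw": -1,"x": -0.1,"y": 0.05,"z": 0,"turn": 0},{"jaw": -1,"x": -0.1,"y": 0.05,"z": 0,"turn": 0}])

```text
time_s: 13.0
tcp_pos: [0.5621, -0.0732, 0.4167]
tool_rot: [2.141, 2.294, 0.0]
force: [0.7, -0.3, 0.1]
finger_gap: 0.362
finger_force: 0.0
```

Run:
```python
from h import *
disc("top",1);disc("scene",1)
for n in ("top","scene"):
    p,d=optics.snapshot(n); cv2.imwrite(f"pics/{n}2.png",p); np.save(f"{n}2.npy",d)
    W=cloud(n,d); m=(np.hypot(W[...,0]-.5,W[...,1]-.16)<.1)&(W[...,2]>.1)&(W[...,1]>.1)&(cv2.cvtColor(p,cv2.COLOR_BGR2HSV)[...,1]>50)
    P=W[m]; 
    for lo in (.11,.15,.19,.215,.235): q=P[(P[:,2]>lo)&(P[:,2]<lo+.02)]; print(n,lo,len(q),q.mean(0).round(3),q.min(0).round(3),q.max(0).round(3)) if len(q) else 0
state()
cv2.imwrite("pics/d.png",cv2.resize(p[60:260,150:370],None,fx=3,fy=3))
```

```text
top 263 mean [0.5098 0.0763 0.0737] circ [0.5108 0.0763] rng [0.485 0.051 0.069] [0.534 0.1   0.079]
scene 148 mean [0.5147 0.0726 0.0731] circ [0.5095 0.0744] rng [0.492 0.047 0.066] [0.534 0.101 0.077]
top 0.11 19 [0.504 0.146 0.121] [0.482 0.143 0.111] [0.526 0.148 0.13 ]
top 0.15 19 [0.507 0.135 0.161] [0.483 0.132 0.151] [0.53  0.137 0.17 ]
top 0.19 24 [0.506 0.125 0.2  ] [0.482 0.122 0.191] [0.531 0.127 0.21 ]
top 0.215 112 [0.506 0.113 0.231] [0.482 0.105 0.215] [0.531 0.122 0.235]
top 0.235 8 [0.51  0.113 0.236] [0.482 0.108 0.235] [0.53  0.117 0.238]
scene 0.11 14 [0.512 0.138 0.119] [0.478 0.131 0.113] [0.529 0.148 0.127]
scene 0.19 6 [0.504 0.115 0.197] [0.501 0.113 0.192] [0.507 0.118 0.2  ]
scene 0.215 63 [0.507 0.11  0.231] [0.483 0.103 0.226] [0.531 0.118 0.235]
scene 0.235 3 [0.505 0.112 0.236] [0.503 0.11  0.235] [0.508 0.113 0.237]
t 13.2 tcp [ 0.56   -0.0681  0.4153] rot [-2.137e+00 -2.301e+00  1.000e-03] F [-0.4 -0.2  0.1] gap 0.191 ff 0.0
```

View pics/d.png

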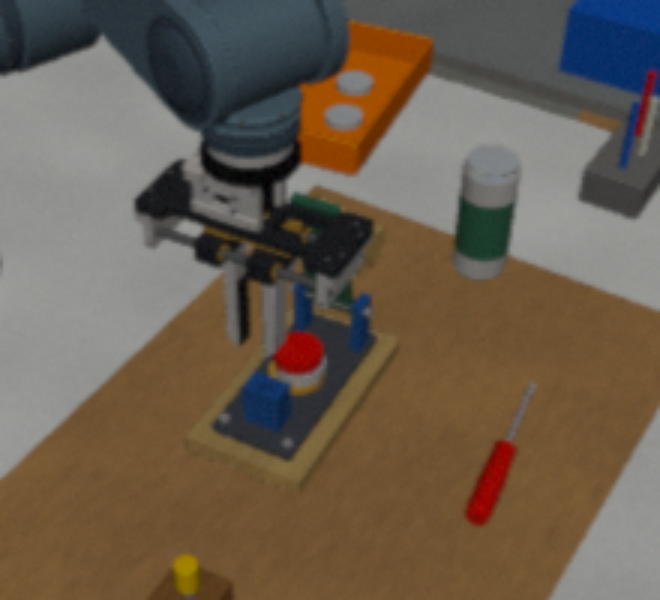

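The red disc sits centred on the aluminium one at about (300,355). The lid now leans forward to roughly 1.3 rad, so I go in behind it.

```bash
cat >> h.py <<'E'
def jp(jx,z,jy=0): # world tcp at jig x (m), height z
    a=J+JX*jx-jy*np.array([JX[1],-JX[0]]); return [a[0],a[1],z]
E
python3 - <<'E'
from h import *
go(jp(.09,.475),jp(.09,.41))
for th in (1.3,1.1,.9,.7,.5,.3,.15,.05,0):
    ro=.12; jx=.075-ro*np.cos(th)+.005*np.sin(th)+.008; z=.0835+ro*np.sin(th)+.005*np.cos(th)+.199
    print(th,round(jx,4),round(z,4),"rel to start",round((jx-.09)/.8,4),round(-(z-.41)/.8,4))
E
```

```text
t 13.2 tcp [ 0.56   -0.0681  0.4153] rot [-2.137e+00 -2.301e+00  1.000e-03] F [-0.4 -0.2  0.1] gap 0.191 ff 0.0
turn 0.0003
[0.5034 0.1655 0.475 ] -> [ 0.2965 -0.049  -0.0743]
[0.5034 0.1655 0.41  ] -> [ 0.2964 -0.0489  0.007 ]
1.3 0.0557 0.3995 rel to start -0.0429 0.0132
1.1 0.033 0.3917 rel to start -0.0712 0.0229
0.9 0.0123 0.3796 rel to start -0.0971 0.038
0.7 -0.0056 0.3636 rel to start -0.1194 0.058
0.5 -0.0199 0.3444 rel to start -0.1374 0.082
0.3 -0.0302 0.3227 rel to start -0.1502 0.1091
0.15 -0.0349 0.3054 rel to start -0.1561 0.1308
0.05 -0.0366 0.2935 rel to start -0.1583 0.1456
0 -0.037 0.2875 rel to start -0.1588 0.1531
```

Emit:
play_rows(series=[{"jaw": -1,"x": 0.03,"y": -0.01,"z": -0.04,"turn": 0},{"jaw": -1,"x": 0.06,"y": -0.02,"z": -0.074,"turn": 0},{"jaw": -1,"x": 0.1,"y": -0.03,"z": -0.075,"turn": 0},{"jaw": -1,"x": 0.15,"y": -0.04,"z": -0.075,"turn": 0},{"jaw": -1,"x": 0.2,"y": -0.049,"z": -0.075,"turn": 0},{"jaw": -1,"x": 0.25,"y": -0.049,"z": -0.075,"turn": 0},{"jaw": -1,"x": 0.28,"y": -0.049,"z": -0.075,"turn": 0},{"jaw": -1,"x": 0.296,"y": -0.049,"z": -0.075,"turn": 0},{"jaw": -1,"x": 0.296,"y": -0.049,"z": -0.075,"turn": 0},{"jaw": -1,"x": 0.296,"y": -0.049,"z": -0.075,"turn": 0}])

```text
time_s: 14.03
tcp_pos: [0.5033, 0.165, 0.4757]
tool_rot: [2.136, 2.304, -0.001]
force: [0.5, -0.1, -0.1]
finger_gap: 0.005
finger_force: 0.0
```

Emit:
play_rows(series=[{"jaw": -1,"x": 0,"y": 0,"z": 0.03,"turn": 0},{"jaw": -1,"x": 0,"y": 0,"z": 0.06,"turn": 0},{"jaw": -1,"x": 0,"y": 0,"z": 0.082,"turn": 0},{"jaw": -1,"x": 0,"y": 0,"z": 0.082,"turn": 0},{"jaw": -1,"x": 0,"y": 0,"z": 0.082,"turn": 0}])

```text
time_s: 14.45
tcp_pos: [0.5039, 0.1633, 0.4096]
tool_rot: [-2.139, -2.299, 0.003]
force: [0.5, -0.0, 0.6]
finger_gap: 0.007
finger_force: 0.0
```

Run:
```python
from h import *
go(jp(.09,.41))
```

```text
t 14.45 tcp [0.5039 0.1633 0.4096] rot [-2.139 -2.299  0.003] F [ 0.5 -0.   0.6] gap 0.007 ff 0.0
turn -0.0007
[0.5034 0.1655 0.41  ] -> [ 0.0028 -0.0005 -0.0005]
```

Emit:
play_rows(series=[{"jaw": -1,"x": -0.025,"y": 0,"z": 0.008,"turn": 0},{"jaw": -1,"x": -0.043,"y": 0,"z": 0.013,"turn": 0},{"jaw": -1,"x": -0.057,"y": 0,"z": 0.018,"turn": 0},{"jaw": -1,"x": -0.071,"y": 0,"z": 0.023,"turn": 0},{"jaw": -1,"x": -0.084,"y": 0,"z": 0.03,"turn": 0},{"jaw": -1,"x": -0.097,"y": 0,"z": 0.038,"turn": 0},{"jaw": -1,"x": -0.109,"y": 0,"z": 0.048,"turn": 0},{"jaw": -1,"x": -0.119,"y": 0,"z": 0.058,"turn": 0},{"jaw": -1,"x": -0.129,"y": 0,"z": 0.07,"turn": 0},{"jaw": -1,"x": -0.137,"y": 0,"z": 0.082,"turn": 0}])

```text
time_s: 15.28
tcp_pos: [0.5119, 0.0543, 0.3436]
tool_rot: [2.138, 2.301, -0.0]
force: [0.6, 0.6, 1.6]
finger_gap: 0.006
finger_force: 0.8
```

Emit:
play_rows(series=[{"jaw": -1,"x": -0.007,"y": 0,"z": 0.013,"turn": 0},{"jaw": -1,"x": -0.013,"y": 0,"z": 0.027,"turn": 0},{"jaw": -1,"x": -0.017,"y": 0,"z": 0.038,"turn": 0},{"jaw": -1,"x": -0.019,"y": 0,"z": 0.049,"turn": 0},{"jaw": -1,"x": -0.02,"y": 0,"z": 0.056,"turn": 0},{"jaw": -1,"x": -0.021,"y": 0,"z": 0.062,"turn": 0},{"jaw": -1,"x": -0.021,"y": 0,"z": 0.066,"turn": 0},{"jaw": -1,"x": -0.021,"y": 0,"z": 0.066,"turn": 0}])

```text
time_s: 15.95
tcp_pos: [0.5129, 0.0385, 0.2914]
tool_rot: [-2.137, -2.301, 0.002]
force: [-1.5, 0.3, 2.2]
finger_gap: 0.005
finger_force: 0.6
```

Run:
```python
from h import *
go(jp(-.037,.2875))
p,d=optics.snapshot("scene"); cv2.imwrite("pics/e.png",cv2.resize(p[60:260,150:370],None,fx=3,fy=3))
```

```text
t 15.95 tcp [0.5129 0.0385 0.2914] rot [-2.137e+00 -2.301e+00  2.000e-03] F [-1.5  0.3  2.2] gap 0.005 ff 0.6489370350027457
turn 0.0004
[0.5127 0.0388 0.2875] -> [ 0.0004 -0.0003  0.0049]
```

View pics/e.png

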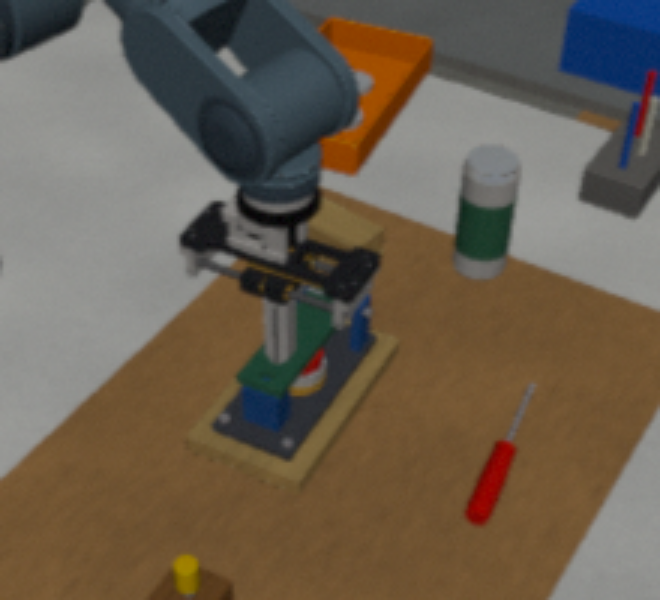

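The lid is down over the stack with the fingers resting on it at about (282,360). A slight extra press makes sure it is seated.

Emit:
play_rows(series=[{"jaw": -1,"x": 0,"y": 0,"z": 0.002,"turn": 0},{"jaw": -1,"x": 0,"y": 0,"z": 0.004,"turn": 0},{"jaw": -1,"x": 0,"y": 0,"z": 0.004,"turn": 0},{"jaw": -1,"x": 0,"y": 0,"z": 0.004,"turn": 0}])

```text
time_s: 16.33
tcp_pos: [0.5131, 0.0385, 0.2893]
tool_rot: [-2.138, -2.302, 0.001]
force: [-3.2, -0.2, 5.9]
finger_gap: 0.0
finger_force: 2.6
```

Emit:
play_rows(series=[{"jaw": -1,"x": 0,"y": 0,"z": -0.03,"turn": 0},{"jaw": -1,"x": 0,"y": 0,"z": -0.06,"turn": 0},{"jaw": -0.2,"x": -0.04,"y": 0.01,"z": -0.08,"turn": 0},{"jaw": -0.2,"x": -0.09,"y": 0.03,"z": -0.08,"turn": 0},{"jaw": -0.2,"x": -0.14,"y": 0.05,"z": -0.08,"turn": 0},{"jaw": -0.2,"x": -0.18,"y": 0.055,"z": -0.08,"turn": 0},{"jaw": -0.2,"x": -0.22,"y": 0.055,"z": -0.08,"turn": 0},{"jaw": -0.2,"x": -0.25,"y": 0.055,"z": -0.08,"turn": 0},{"jaw": -0.2,"x": -0.26,"y": 0.055,"z": -0.08,"turn": 0},{"jaw": -0.2,"x": -0.26,"y": 0.055,"z": -0.08,"turn": 0}])

```text
time_s: 17.17
tcp_pos: [0.5724, -0.1672, 0.3525]
tool_rot: [2.141, 2.299, 0.001]
force: [0.2, -0.6, -0.6]
finger_gap: 0.402
finger_force: 0.0
```

Run:
```python
from h import *
go([.5725,-.2035,.32])
from h import cloud
for n in ("top","scene"):
    p,d=optics.snapshot(n); cv2.imwrite(f"pics/{n}3.png",p); np.save(f"{n}3.npy",d); W=cloud(n,d)
    hsv=cv2.cvtColor(p,cv2.COLOR_BGR2HSV).astype(int)
    m=(abs(W[...,0]-.51)<.05)&(W[...,1]>-.04)&(W[...,1]<.15)&(W[...,2]>.08)&(W[...,2]<.12)&(hsv[...,1]>60)
    P=W[m]; u=(P[:,:2]-J)@JX; c=np.polyfit(u,P[:,2],1); rc=cv2.minAreaRect(P[:,:2].astype(np.float32))
    print(n,m.sum(),"lid angle",-c[0],"z at hole",np.polyval(c,-.065),"u rng",u.min(),u.max(),"edge",P[u<u.min()+.02].mean(0).round(4),"rect",rc)
    if n=="top":
        B=p[150:260,180:300]; cv2.imwrite("pics/f.png",cv2.resize(B,None,fx=5,fy=5,interpolation=2))
```

```text
t 17.17 tcp [ 0.5724 -0.1672  0.3525] rot [2.141e+00 2.299e+00 1.000e-03] F [ 0.2 -0.6 -0.6] gap 0.402 ff 0.0
turn -0.001
[ 0.5725 -0.2035  0.32  ] -> [-0.0453 -0.0031  0.0406]
top 1080 lid angle 0.04890411302032559 z at hole 0.09567244027164958 u rng -0.0798650098270591 0.07718417506435725 edge [0.5164 0.0053 0.0962] rect ((0.503139078617096, 0.07193189114332199), (0.15523596107959747, 0.0768553838133812), 89.18240356445312)
scene 412 lid angle 0.051884596689640856 z at hole 0.0953518941101676 u rng -0.05917330614108056 0.07580045711926489 edge [0.5039 0.0287 0.0952] rect ((0.5030165314674377, 0.08262794464826584), (0.1323234885931015, 0.07977238297462463), 89.66677856445312)
```

View pics/f.png

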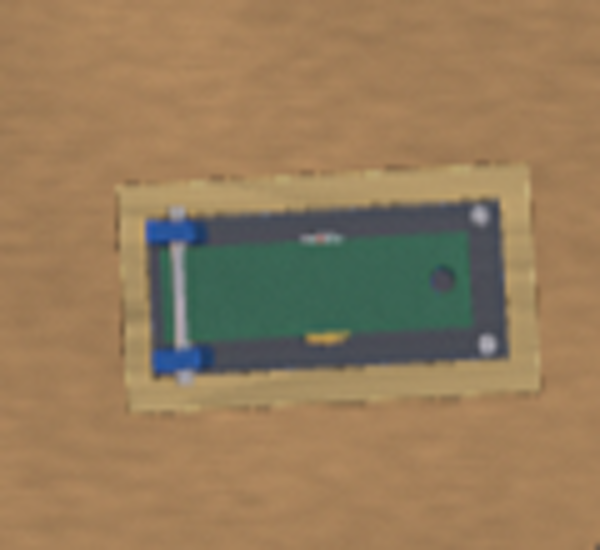

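```bash
cat >> h.py <<'E'
def ray(n,u,v,z):
    c=optics.get_calibration(n);K=np.array(c["camera_matrix"]);T=np.array(c["world_from_camera"])
    w=T[:3,:3]@np.linalg.solve(K,[u,v,1]); o=T[:3,3]; return o+w*(z-o[2])/w[2]
def pix(n,P):
    c=optics.get_calibration(n);K=np.array(c["camera_matrix"]);T=np.array(c["world_from_camera"])
    q=K@(T[:3,:3].T@(np.array(P)-T[:3,3])); return q[:2]/q[2]
def blob(n,img,u0,v0,rr,f):
    g=f(img.astype(float)); v,u=np.mgrid[:g.shape[0],:g.shape[1]]; m=np.hypot(u-u0,v-v0)<=rr
    w=np.clip(g-np.median(g[m]),0,None)*m; w=np.clip(w-.25*w.max(),0,None); return (w*u).sum()/w.sum(),(w*v).sum()/w.sum()
E
python3 - <<'E'
from h import *
dark=lambda i:-i.sum(2); yel=lambda i:np.minimum(i[...,1],i[...,2])-i[...,0]
t0,t3,s3,s0=[cv2.imread(f"pics/{k}.png") for k in("top0","top3","scene3","scene0")]
u=blob("top",t3,268.4,205.8,5,dark);print("lid hole top",u,ray("top",*u,.0955))
e=pix("scene",[.5155,.0105,.0955]);u=blob("scene",s3,*e,4,dark);print("lid hole scene",e,u,ray("scene",*u,.0955))
e=pix("top",[.515,.011,.0775]);u=blob("top",t0,*e,4.5,dark);print("post hole top",e,u,ray("top",*u,.0775))
e=pix("top",[.574,-.203,.072]);u=blob("top",t0,*e,6,yel);print("pin head top",u,ray("top",*u,.070))
e=pix("scene",[.573,-.204,.0720]);print(e)
B=cv2.resize(s3[int(e[1])-110:int(e[1])+40,int(e[0])-60:int(e[0])+90],None,fx=4,fy=4,interpolation=2);cv2.imwrite("pics/g.png",B)
E
```

```text
lid hole top (np.float64(269.0638036809816), np.float64(204.11288343558283)) [0.5183621  0.00794873 0.0955    ]
lid hole scene [239.22996445 183.99251053] (np.float64(239.79298245614035), np.float64(182.17894736842106)) [0.51268938 0.01776167 0.0955    ]
post hole top [267.89044397 205.46836154] (np.float64(268.7444589308996), np.float64(204.97653194263364)) [0.5163588  0.00873984 0.0775    ]
pin head top (np.float64(348.3211889771906), np.float64(185.30065022190112)) [ 0.57334165 -0.20383275  0.07      ]
[212.17912603 247.83847382]
```

Emit:
play_rows(series=[{"jaw": -0.2,"x": -0.025,"y": -0.003,"z": 0,"turn": 0},{"jaw": -0.2,"x": -0.045,"y": -0.003,"z": 0,"turn": 0},{"jaw": -0.2,"x": -0.045,"y": -0.003,"z": 0.03,"turn": 0},{"jaw": -0.2,"x": -0.045,"y": -0.003,"z": 0.041,"turn": 0},{"jaw": -0.2,"x": -0.045,"y": -0.003,"z": 0.041,"turn": 0},{"jaw": -0.2,"x": -0.045,"y": -0.003,"z": 0.041,"turn": 0}])

```text
time_s: 17.77
tcp_pos: [0.5725, -0.201, 0.3192]
tool_rot: [-2.136, -2.301, 0.0]
force: [-1.1, 0.7, -0.2]
finger_gap: 0.397
finger_force: 0.0
```

Emit:
play_rows(series=[{"jaw": -0.2,"x": -0.003,"y": 0,"z": 0.03,"turn": 0},{"jaw": -0.2,"x": -0.003,"y": 0,"z": 0.06,"turn": 0},{"jaw": -0.2,"x": -0.003,"y": 0,"z": 0.085,"turn": 0},{"jaw": -0.2,"x": -0.003,"y": 0,"z": 0.092,"turn": 0},{"jaw": -0.2,"x": -0.003,"y": 0,"z": 0.092,"turn": 0},{"jaw": -0.2,"x": -0.003,"y": 0,"z": 0.092,"turn": 0},{"jaw": -0.2,"x": -0.003,"y": 0,"z": 0.092,"turn": 0}])

```text
time_s: 18.35
tcp_pos: [0.5735, -0.2044, 0.2484]
tool_rot: [2.136, 2.3, 0.001]
force: [0.7, -0.3, 0.1]
finger_gap: 0.401
finger_force: 0.0
```

Run:
```python
from h import *
go([.5725,-.2037,.2455])
```

```text
t 18.35 tcp [ 0.5735 -0.2044  0.2484] rot [2.136e+00 2.300e+00 1.000e-03] F [ 0.7 -0.3  0.1] gap 0.401 ff 0.0
turn 0.0003
[ 0.5725 -0.2037  0.2455] -> [ 0.001  -0.0012  0.0036]
```

Emit:
play_rows(series=[{"jaw": -0.2,"x": 0.001,"y": -0.0005,"z": 0.0035,"turn": 0},{"jaw": -1,"x": 0.001,"y": -0.0005,"z": 0.0035,"turn": 0},{"jaw": -1,"x": 0.001,"y": -0.0005,"z": 0.0035,"turn": 0},{"jaw": -1,"x": 0.001,"y": -0.0005,"z": 0.0035,"turn": 0},{"jaw": -1,"x": 0.001,"y": -0.0005,"z": 0.0035,"turn": 0},{"jaw": -1,"x": 0.001,"y": -0.0005,"z": 0.0035,"turn": 0},{"jaw": -1,"x": 0.001,"y": -0.0005,"z": 0.0035,"turn": 0},{"jaw": -1,"x": 0.001,"y": -0.0005,"z": 0.0035,"turn": 0}])

```text
time_s: 19.02
tcp_pos: [0.5725, -0.2035, 0.2439]
tool_rot: [2.138, 2.301, 0.0]
force: [-0.3, 0.3, 2.2]
finger_gap: 0.23
finger_force: 30.0
```

Run:
```python
from h import *
s=state(); z=s["tcp_pos"][2]; print("pin tip offset (tcp z - tip z):",z)
go([s["tcp_pos"][0],s["tcp_pos"][1],z+.10],[.5140,s["tcp_pos"][1]+.2145,z+.11])
```

```text
t 19.02 tcp [ 0.5725 -0.2035  0.2439] rot [2.138 2.301 0.   ] F [-0.3  0.3  2.2] gap 0.23 ff 30.000688433647156
pin tip offset (tcp z - tip z): 0.2438662123822567
t 19.02 tcp [ 0.5725 -0.2035  0.2439] rot [2.138 2.301 0.   ] F [-0.3  0.3  2.2] gap 0.23 ff 30.000688433647156
turn 0.0002
[ 0.5725 -0.2035  0.3439] -> [-0.00e+00  1.00e-04 -1.25e-01]
[0.514  0.011  0.3539] -> [ 0.2727 -0.0531 -0.1376]
```

Emit:
play_rows(series=[{"jaw": -1,"x": 0,"y": 0,"z": -0.03,"turn": 0},{"jaw": -1,"x": 0,"y": 0,"z": -0.07,"turn": 0},{"jaw": -1,"x": 0,"y": 0,"z": -0.12,"turn": 0},{"jaw": -1,"x": 0.03,"y": -0.005,"z": -0.138,"turn": 0},{"jaw": -1,"x": 0.08,"y": -0.015,"z": -0.138,"turn": 0},{"jaw": -1,"x": 0.13,"y": -0.025,"z": -0.138,"turn": 0},{"jaw": -1,"x": 0.18,"y": -0.035,"z": -0.138,"turn": 0},{"jaw": -1,"x": 0.22,"y": -0.045,"z": -0.138,"turn": 0},{"jaw": -1,"x": 0.25,"y": -0.05,"z": -0.138,"turn": 0},{"jaw": -1,"x": 0.265,"y": -0.053,"z": -0.138,"turn": 0}])

```text
time_s: 19.85
tcp_pos: [0.5133, 0.0073, 0.3534]
tool_rot: [-2.134, -2.304, 0.001]
force: [1.2, 0.1, -1.2]
finger_gap: 0.227
finger_force: 29.9
```

Emit:
play_rows(series=[{"jaw": -1,"x": 0.008,"y": 0,"z": 0,"turn": 0},{"jaw": -1,"x": 0.008,"y": 0,"z": 0,"turn": 0},{"jaw": -1,"x": 0.008,"y": 0,"z": 0,"turn": 0},{"jaw": -1,"x": 0.008,"y": 0,"z": 0,"turn": 0},{"jaw": -1,"x": 0.008,"y": 0,"z": 0,"turn": 0}])

```text
time_s: 20.27
tcp_pos: [0.5144, 0.0101, 0.3539]
tool_rot: [2.14, 2.3, -0.0]
force: [0.2, -0.6, -0.5]
finger_gap: 0.229
finger_force: 29.9
```

Run:
```python
from h import *
go([.514,.011,.344])
p,d=optics.snapshot("scene"); cv2.imwrite("pics/scene4.png",p); np.save("scene4.npy",d)
e=pix("scene",[.515,.011,.0955]); print(e, pix("scene",[.515,.011,.11]))
u0,v0=int(e[0])-30,int(e[1])-40; print(u0,v0)
cv2.imwrite("pics/h.png",cv2.resize(p[v0:v0+60,u0:u0+70],None,fx=9,fy=9,interpolation=2))
```

```text
t 20.27 tcp [0.5144 0.0101 0.3539] rot [ 2.14  2.3  -0.  ] F [ 0.2 -0.6 -0.5] gap 0.229 ff 29.9427992105484
turn -0.0006
[0.514 0.011 0.344] -> [ 0.0011 -0.0004  0.0123]
[239.1811602  183.82798379] [239.0916168  180.22545847]
209 143
```

View pics/h.png

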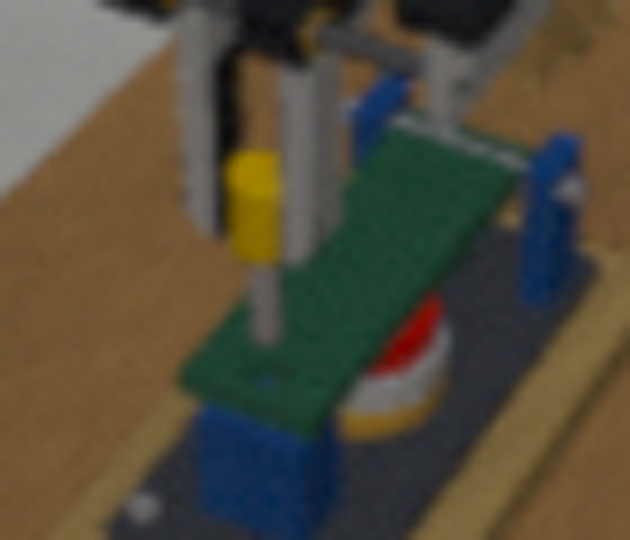

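The crop shows the pin upright with its tip at about (266,345) and the lid hole at (265,378). That matches the 33 px the tip still has to drop, so it is aligned. I insert gently.

Emit:
play_rows(series=[{"jaw": -1,"x": 0.0005,"y": 0,"z": 0.01,"turn": 0},{"jaw": -1,"x": 0.0005,"y": 0,"z": 0.018,"turn": 0},{"jaw": -1,"x": 0.0005,"y": 0,"z": 0.022,"turn": 0},{"jaw": -1,"x": 0.0005,"y": 0,"z": 0.026,"turn": 0},{"jaw": -1,"x": 0.0005,"y": 0,"z": 0.03,"turn": 0},{"jaw": -1,"x": 0.0005,"y": 0,"z": 0.03,"turn": 0},{"jaw": -1,"x": 0.0005,"y": 0,"z": 0.03,"turn": 0}])

```text
time_s: 20.9
tcp_pos: [0.5139, 0.0116, 0.3297]
tool_rot: [-2.138, -2.302, 0.0]
force: [0.7, 0.0, -0.1]
finger_gap: 0.224
finger_force: 29.9
```

Emit:
play_rows(series=[{"jaw": -1,"x": 0,"y": 0,"z": 0.005,"turn": 0},{"jaw": -1,"x": 0,"y": 0,"z": 0.01,"turn": 0},{"jaw": -1,"x": 0,"y": 0,"z": 0.014,"turn": 0},{"jaw": -1,"x": 0,"y": 0,"z": 0.018,"turn": 0},{"jaw": -1,"x": 0,"y": 0,"z": 0.018,"turn": 0},{"jaw": -1,"x": 0,"y": 0,"z": 0.018,"turn": 0}])

```text
time_s: 21.4
tcp_pos: [0.5139, 0.0116, 0.3152]
tool_rot: [-2.138, -2.301, 0.0]
force: [-0.3, -0.2, -0.5]
finger_gap: 0.227
finger_force: 29.9
```

Emit:
play_rows(series=[{"jaw": -1,"x": 0,"y": 0,"z": 0.007,"turn": 0},{"jaw": -1,"x": 0,"y": 0,"z": 0.014,"turn": 0},{"jaw": -1,"x": 0,"y": 0,"z": 0.02,"turn": 0},{"jaw": -1,"x": 0,"y": 0,"z": 0.024,"turn": 0},{"jaw": -1,"x": 0,"y": 0,"z": 0.028,"turn": 0},{"jaw": -1,"x": 0,"y": 0,"z": 0.028,"turn": 0},{"jaw": -1,"x": 0,"y": 0,"z": 0.028,"turn": 0}])

```text
time_s: 21.98
tcp_pos: [0.514, 0.0115, 0.293]
tool_rot: [2.138, 2.302, -0.0]
force: [-1.0, -1.4, 0.8]
finger_gap: 0.229
finger_force: 29.9
```

Emit:
play_rows(series=[{"jaw": -1,"x": 0,"y": 0,"z": 0.002,"turn": 0},{"jaw": -1,"x": 0,"y": 0,"z": 0.004,"turn": 0},{"jaw": -1,"x": 0,"y": 0,"z": 0.004,"turn": 0},{"jaw": -1,"x": 0,"y": 0,"z": 0.004,"turn": 0}])

```text
time_s: 22.32
tcp_pos: [0.5141, 0.0115, 0.2906]
tool_rot: [2.138, 2.302, -0.001]
force: [-3.8, -2.4, 6.1]
finger_gap: 0.228
finger_force: 30.0
```

Emit:
play_rows(series=[{"jaw": -1,"x": 0,"y": 0,"z": 0.002,"turn": 0},{"jaw": -1,"x": 0,"y": 0,"z": 0.004,"turn": 0},{"jaw": -1,"x": 0,"y": 0,"z": 0.004,"turn": 0},{"jaw": -1,"x": 0,"y": 0,"z": 0.004,"turn": 0}])

```text
time_s: 22.65
tcp_pos: [0.5146, 0.0115, 0.2902]
tool_rot: [-2.137, -2.302, 0.002]
force: [-11.9, -1.2, 24.2]
finger_gap: 0.225
finger_force: 30.0
```

```bash
cat > lid.py <<'E'
from h import *
state()
for n in ("top","scene"):
    p,d=optics.snapshot(n);W=cloud(n,d);hsv=cv2.cvtColor(p,cv2.COLOR_BGR2HSV).astype(int)
    u=(W[...,:2]-J)@JX
    m=(abs(W[...,0]-.51)<.04)&(u>-.08)&(u<.055)&(W[...,2]>.08)&(W[...,2]<.11)&(hsv[...,0]>60)&(hsv[...,0]<95)&(hsv[...,1]>80)
    c,V=np.polyfit(u[m],W[m][:,2],1,cov=True); print(n,m.sum(),"angle",-c[0].round(4),V[0,0]**.5,"z hinge",np.polyval(c,.075).round(4),"z hole",np.polyval(c,-.065).round(4))
    e=pix(n,[.515,.011,.1]); cv2.imwrite("pics/i_%s.png"%n,cv2.resize(p[int(e[1])-45:int(e[1])+25,int(e[0])-35:int(e[0])+45],None,fx=8,fy=8,interpolation=2))
E
python3 lid.py
```

```text
t 22.65 tcp [0.5146 0.0115 0.2902] rot [-2.137e+00 -2.302e+00  2.000e-03] F [-11.9  -1.2  24.2] gap 0.225 ff 30.006752908229828
top 162 angle 0.0381 0.018838832801316728 z hinge 0.087 z hole 0.0923
scene 157 angle -0.0127 0.004240224353595603 z hinge 0.0893 z hole 0.0875
```

View pics/i_scene.png

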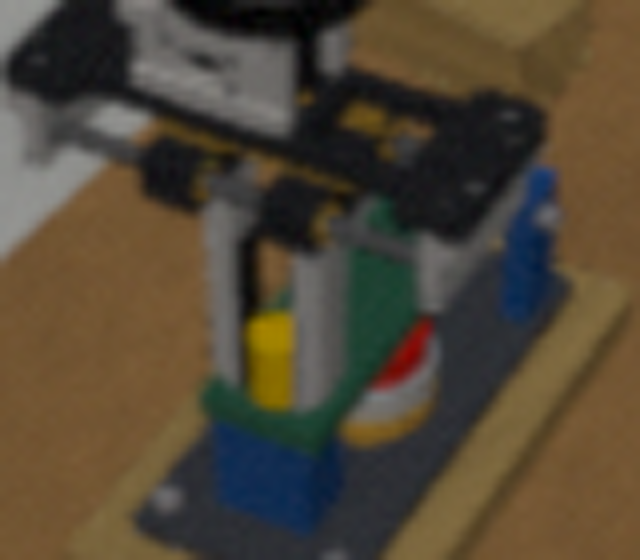

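The crop shows the yellow head sitting on the lid at about (270,380), with the lid flat on the blue post. The force jumped from 6 N to 24 N at the predicted home height (0.290), so the jig is against its stop. I let it settle.

Emit:
play_rows(series=[{"jaw": -1,"x": 0,"y": 0,"z": 0,"turn": 0},{"jaw": -1,"x": 0,"y": 0,"z": 0,"turn": 0},{"jaw": -1,"x": 0,"y": 0,"z": 0,"turn": 0},{"jaw": -1,"x": 0,"y": 0,"z": 0,"turn": 0},{"jaw": -1,"x": 0,"y": 0,"z": 0,"turn": 0},{"jaw": -1,"x": 0,"y": 0,"z": 0,"turn": 0}])

```text
time_s: 23.25
tcp_pos: [0.5145, 0.0115, 0.2902]
tool_rot: [-2.137, -2.302, 0.002]
force: [-10.6, -0.7, 24.2]
finger_gap: 0.231
finger_force: 30.0
```

Steady at 24 N, so I hand in.

```bash
python3 -c "
from bench import hand_in
print(hand_in())"
```

```text
the job is handed in; nothing more can be done
None
```

I handed the job in at about 23 s with the discs stacked, the lid down and the pin in; the arm is still gripping the pin and pressing the jig shut with a steady 24 N. Shut and fully home are judged from the force jump at the expected height and the last picture, as the camera estimates of the lid angle were too noisy to confirm it.

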